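# Roll two dowel pins onto the index line

### The job

Line up the two big dowel pins for inspection: with a closed fingertip, push the upper part of the brass pin, and then of the steel pin, sideways so that each rolls over the green roll board until it lies still along the yellow tape line, centred on the tape. They must turn over as they go: do not pinch them, drag them there or pick them up, and leave everything else on the bench alone.

Things in the scene. Friction and masses are not known exactly. Their poses are not given: they have to be found in the camera images.
- roll_board: fixed board with a green rubber face, 260 mm along its x, 320 mm along its y, top 14 mm above the bench; origin under its centre on the bench, z up. Aluminium end stops 12 mm thick stand outside its two y ends, 8 mm higher than the face. The rubber gives rolling resistance: a pin let go at 30 mm/s stops within 2 mm (at 80 mm/s within 10 mm) and stays where it is left.
- tape_line: strip of yellow tape stuck to the board, 250 mm long (its x), 12 mm wide (its y), no noticeable thickness; origin in its middle at the height of the board's face, z up, x parallel to the board's x. The two pins lie on opposite sides of it, in two lanes side by side (about 60 mm to either side of the middle of the tape along its x), so that each rolls to the line without meeting the other; which pin has which lane varies.
- brass_pin: brass-coloured polished pin, lying, 32 mm diameter, 90 mm long, 0.5 kg, a black ink mark along its top at the start; origin at its centre on its axis, x along its axis (y, z turn as it rolls; z up at the start). Nearly parallel to the tape, 60 to 130 mm from it. A closed fingertip set beside it, its end about 2/3 up the pin's height, and moved level towards the tape rolls it along ahead of itself.
- steel_pin: steel-grey polished pin, lying, 40 mm diameter, 90 mm long, about 0.7 kg, with a red ink mark along its top at the start; otherwise like the brass pin.
- grease_tin: orange tin, 67 mm diameter, 60 mm high, standing to the right of the board; bystander; origin under its centre
- ring_spanner: ring spanner, 208 mm long, lying to the right of the board; bystander; origin in its middle
- bolt_m20: rusty bolt, 87 mm high, standing on its head behind the board; bystander; origin under its centre
- nut_m24: dark nut, 41 mm wide, 19 mm high, lying behind the board; bystander; origin under its centre
- pliers: pliers with red handles, 179 mm long, lying between the board and the tool chest; bystander; origin in its middle
- tool_chest: fixed green tool chest, open with its lid up, standing to the left of the board; a bench vice stands in front of it. Pass over them high, with the fingertips 0.4 m or more above the bench.
Things that resemble listed ones, but are neither listed nor needed, are in the scene too. There is more than one size of the brass_pin; the job needs the smaller.

How it is judged:
By the outcome, as a careful person would: the job done as asked, in the order asked, and still so for the second after the job is handed in, with the robot touching nothing.
It also fails if it takes over 64 s, if anything falls off the work surface, if the arm or the gripper's body presses on something with over 40 N, if the wrist force passes 120 N, or if a joint passes its speed limit or range.

### The arm

A 6-joint arm with a two-finger parallel gripper is mounted at the origin on a cart in front of the work surface, level with it; the furniture and walls round the work are solid. World frame = base frame: x ahead of the robot, y to its left, z up, the work surface at z = 0. Lengths are in m, angles in rad, forces in N, time in s.
With the tool pointing down it reaches from about 0.35 to 0.775 m from the base axis. Payload 5.5 kg.
Tool frame: the origin (TCP) lies at the very end of the fingers, on their centre line; the grasp point (between the pads) lies env.pinch_z behind it (env.pinch_z is the distance from the TCP to the grasp point, in m); z points along the fingers, y is the line along which they close (so a half turn about z gives the same grasp; the last joint's range is limited). The gripper opens to 85 mm and grips with 20 to 120 N. Pads are 22 mm wide; open, the fingers measure 114 mm over their backs; the gripper's body (76 mm by 85 mm) begins 54 mm behind the grasp point. The pads swing forward as they close: fully open they stand 13 mm farther back than shut.
Start: joints at [1.121, 0.313, 0.046, 1.304, 0, 1.431], TCP at [0.175, 0.548, 0.231] pointing down, gripper open.
Joint ranges: [-2.76, 2.76], [-0.86, 1.69], [-1.03, 1.26], [-2.2, 2.34], [-1.47, 1.5], [-3.14, 3.14]. Speed limits (rad/s): [2.57, 2.57, 3.14, 3.14, 3.14, 3.14].

### API

Orientations are given as a unit quaternion [w, x, y, z].
In Python, from workcell import env, eyes gives the robot as it stands.
- The arm moves only by the shell command python3 -m jog 'ROWS' [FORCE]. ROWS is JSON, one flat list of numbers, 7 for each row, row after row: the shift along the world's x, y, z as a fraction of full scale, then the turn, a rotation vector about the world's x, y, z as a fraction of full scale, then the opening, from -1 (shut) to 1 (fully open), so that 0 is half open. A call has 1 to 12 rows; each row is the pose to reach, as a shift and turn from the pose commanded when the call began, turning the shorter way round; what a row does not reach only later rows make up. Full scale, the value 1, is 20 cm for a shift and pi rad for a turn. A row lasts 1/12 s, in which the tool goes at most 41.7 mm and 7.16 degrees, less where a joint would pass 70% of its speed; a pose out of reach is approached as far as the arm can. A call with a number of a shift or a turn outside -1 to 1 is refused whole. A call with a gripper value outside its range is refused whole. The fingers move at their own pace and stop on an object; FORCE is the grip in N (left out, the last holds). Time passes only in rows, so rows that repeat a pose let the fingers close. It gives the time, the measured TCP pose, the force, the opening and the grip force at its end, in the units of the state.
- env.get_state(): the state, without advancing time (a new reading comes with each control period).
- eyes.read_camera(name): name is "scene" or "top" or "wrist"; returns (picture, depth): 420x560x3 uint8, red, green, blue; 420x560 float32, m along the optical axis (not along the pixel's ray), 0 where there is no reading.
- eyes.calibration(name): a dict with "fx", "fy", "cx", "cy" (pixels), "R" (3x3) and "t" (3): a world point X has camera coordinates R X + t; the wrist camera has in their place "tool_from_camera" (4x4, takes a point from camera to tool coordinates, whose origin is the TCP and whose axes are the flange's). Camera axes: x right, y down, z forward; pixel columns grow to the right and rows downward; lengths in m; the calibration is good to about 2 mm. A picture is of the moment at which its call begins: read the wrist's pose just before it. calibration takes no time and is no camera call.
- env.hand_in(): hands the job in; it is judged then, once.
The state is a dict: "clock": time; "joint_pos": joint angles; "qvel": joint speeds; "tau": joint torques, N m; "tcp_pos": TCP position; "orientation": TCP orientation; "wrist_force": force on the tool from outside, world axes, zero at the start; "ft_torque": the same for the moment, N m; "finger_gap": finger opening in m; "grip_force": force on a finger pad.
Only numpy, scipy, OpenCV 4.12 (cv2) and the standard library are available. Lean on these libraries where they do the work, as an engineer would, in place of code of your own. Each camera call takes 0.05 s, during which the arm holds its last target. There are 200 camera calls.

## Working session

There is one attempt and no reset: what is moved stays moved. The work goes in short steps, Python scripts to look and compute and a shell command to move; the robot and the scene stay as the last step left them, time stands still between calls to the robot, and variables do not carry over. Pictures are saved under pics/ and viewed, at most 10 in all, crops included, and the job is handed in when it is done.

```bash
mkdir -p pics; ls; python3 - <<'E'
from workcell import env, eyes
import cv2,numpy as np
print(env.get_state(), env.pinch_z)
for n in("top","scene"):
    p,d=eyes.read_camera(n); np.savez(f"{n}0.npz",p=p,d=d); cv2.imwrite(f"pics/{n}0.png",cv2.cvtColor(p,cv2.COLOR_RGB2BGR))
    print(eyes.calibration(n))
E
```

```text
pics
{'clock': 0.0, 'joint_pos': array([1.12140289e+00, 3.13977942e-01, 4.49984311e-02, 1.30357703e+00,
       8.06686429e-06, 1.43117013e+00]), 'qvel': array([ 2.31205074e-03, -2.23159698e-04, -2.04308291e-04,  1.19345492e-05,
       -1.75503417e-04, -1.37914040e-03]), 'tau': array([ 1.09909910e-03, -4.80632472e+01,  2.98530650e+01,  1.95265812e-02,
        8.81304527e-05,  1.67704997e-05]), 'tcp_pos': array([0.17508702, 0.54717919, 0.23042958]), 'orientation': array([-2.59328978e-04,  1.54265055e-01,  9.88029108e-01, -8.41042272e-04]), 'wrist_force': array([-0.77622546,  0.50586922,  0.47493925]), 'ft_torque': array([0.00309902, 0.00528373, 0.01006155]), 'grip_force': 0.0, 'finger_gap': 0.08524519432496415} 0.0187
{'fx': 501.08070821179746, 'fy': 501.08070821179746, 'cx': 278.15276616952906, 'cy': 207.4775491896634, 'R': array([[-0.00929181, -0.99989539,  0.0110847 ],
       [-0.99565238,  0.0082238 , -0.0927831 ],
       [ 0.09268223, -0.01189863, -0.99562464]]), 't': array([-0.10736454,  0.56108393,  1.51933711])}
{'fx': 461.25864723142047, 'fy': 461.25864723142047, 'cx': 283.06966534539436, 'cy': 212.5372493249691, 'R': array([[ 0.81598629, -0.57778671, -0.0181351 ],
       [-0.45771085, -0.62660985, -0.63076214],
       [ 0.35308235,  0.52299389, -0.7757643 ]]), 't': array([-0.48719205,  0.22929697,  1.18905232])}
```

View pics/top0.png

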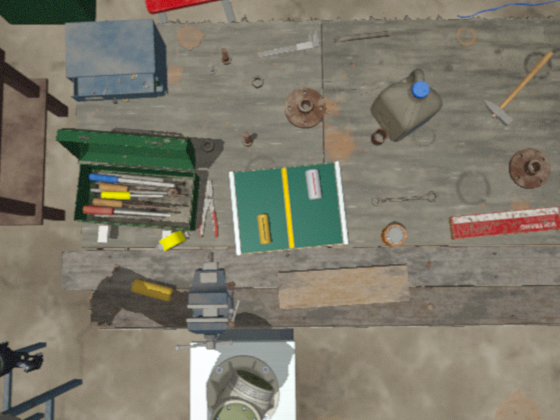

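View pics/scene0.png

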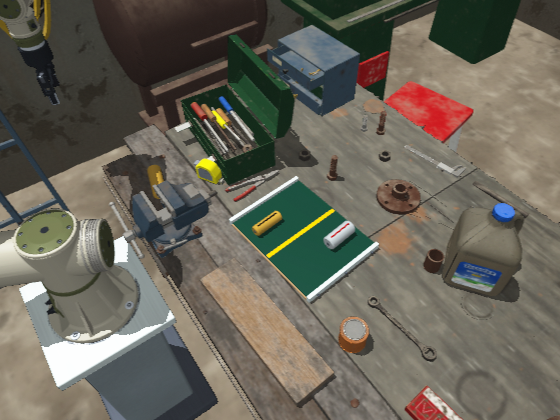

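The top view shows the board at cols 232-347, rows 163-254. The tape runs near-vertically at col ~287. The brass candidates are the pin on the board at (264,228), with a black mark, and a yellow-brown cylinder at (152,290) by the vice. The steel pin is at (313,184) with a red mark. I'll measure these and enlarge the crop to confirm.

```bash
cat > h.py <<'E'
import cv2,numpy as np
from workcell import env,eyes
def ray(n,uv,z):
    c=eyes.calibration(n);uv=np.atleast_2d(uv).astype(float)
    d=np.c_[(uv[:,0]-c['cx'])/c['fx'],(uv[:,1]-c['cy'])/c['fy'],np.ones(len(uv))]@c['R']
    o=-c['R'].T@c['t']; return o+d*((z-o[2])/d[:,2])[:,None]
def rect(n,mask,z):
    cs,_=cv2.findContours(mask.astype('uint8'),0,2); out=[]
    k=max(cs,key=cv2.contourArea)[:,0]
    r=cv2.minAreaRect(ray(n,k,z)[:,:2].astype('f4'))
    b=cv2.boxPoints(r);e=[b[1]-b[0],b[2]-b[1]];e=max(e,key=np.linalg.norm)
    return np.array(r[0]),sorted(r[1]),np.degrees(np.arctan2(e[1],e[0]))
def cloud(n,d):
    c=eyes.calibration(n);v,u=np.indices(d.shape)
    P=np.stack([(u-c['cx'])/c['fx']*d,(v-c['cy'])/c['fy']*d,d],-1)
    return (P-c['t'])@c['R']
def masks(p):
    h=cv2.cvtColor(p,cv2.COLOR_RGB2HSV);H,S,V=[h[...,i].astype(int) for i in range(3)]
    return H,S,V
E
python3 - <<'E'
from h import *
for n in("top","scene"):
    f=np.load(n+"0.npz");p,d=f['p'],f['d'];H,S,V=masks(p);X=cloud(n,d)
    box=(X[...,0]>.3)&(X[...,0]<.75)&(X[...,1]>-.35)&(X[...,1]<.1)
    q=(H>26)&(H<34)&(S>150)&(V>120)&box
    print(n,'tape',rect(n,q,.014))
    up=(d>0)&box&(X[...,2]>.024)&(X[...,2]<.07)
    nl,L,st,c=cv2.connectedComponentsWithStats(up.astype('uint8'))
    for i in range(1,nl):
        if st[i,4]>60:
            m=L==i; print(c[i].round(),st[i],X[m].mean(0).round(4),'zmax',np.percentile(X[m][:,2],98).round(4),rect(n,m,.034))
    if n=='top':
        b=X[195:205,240:280]; print('board z',np.median(b[...,2]))
        m=(H>18)&(H<32)&(S>100)&(X[...,1]>.1)&(X[...,0]<.45)
        m[:270]=0;m[310:]=0;m[:,:125]=0;m[:,180:]=0
        print('other brass',rect(n,m,.0))
        a=cv2.resize(p[160:260,225:355],None,fx=4,fy=4);b=cv2.resize(p[270:310,100:200],None,fx=4,fy=4)
        b=cv2.copyMakeBorder(b,0,0,0,120,0)
        cv2.imwrite('pics/c1.png',np.vstack([a,b])[...,::-1])
E
```

```text
top tape (array([0.47557709, 0.21610238]), [0.0, 0.0], np.float32(0.0))
[313. 184.] [306 169  16  31 385] [ 0.6293 -0.2205  0.0477] zmax 0.0571 (array([ 0.63158804, -0.22148573]), [0.039855945855379105, 0.0933108851313591], np.float32(7.103035))
[264. 229.] [258 214  13  30 297] [ 0.4941 -0.0679  0.0409] zmax 0.05 (array([ 0.49490076, -0.06776549]), [0.031032724305987358, 0.09034733474254608], np.float32(6.7907243))
board z 0.01277032199603436
other brass (array([0.31150204, 0.27923289]), [0.043776582926511765, 0.1266019344329834], np.float32(74.6868))
scene tape (array([ 0.55891144, -0.14373997]), [0.013671467080712318, 0.2447560578584671], np.float32(5.201991))
[196. 217.] [185 207  25  24 199] [0.334  0.0487 0.0529] zmax 0.0696 (array([0.33869228, 0.06608789]), [0.0351894311606884, 0.09430708736181259], np.float32(16.165512))
[267. 222.] [253 211  30  24 337] [ 0.4907 -0.0748  0.0383] zmax 0.0457 (array([ 0.49338707, -0.07201341]), [0.036609161645174026, 0.09703316539525986], np.float32(6.6692944))
[340. 234.] [324 221  32  28 460] [ 0.6244 -0.2289  0.0448] zmax 0.0545 (array([ 0.63173747, -0.22308156]), [0.043381888419389725, 0.10517710447311401], np.float32(7.452832))
```

View pics/c1.png

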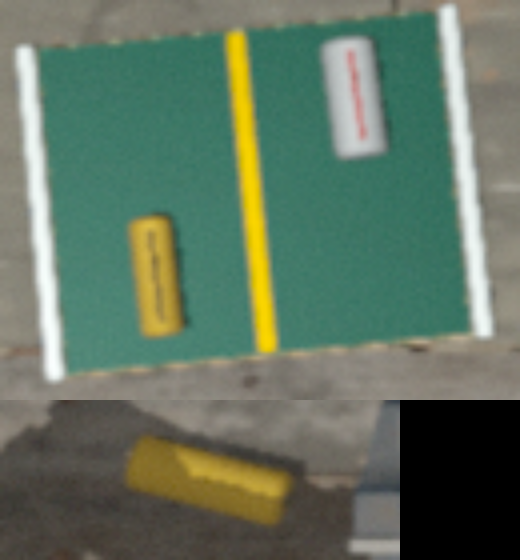

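The pin on the board measures 90×31 mm and has the black ink mark, so it is the smaller brass_pin. The cylinder by the vice is 127×44 mm with no mark, so it is the larger decoy. The steel pin is clearly identified at (313,184). Next I get the tape pose from the top view and lift the arm.

```bash
python3 - <<'E'
from h import *
for n in("top","scene"):
    p=np.load(n+"0.npz")['p'];H,S,V=masks(p)
    q=(H>20)&(H<34)&(S>190)&(V>140)
    w=np.zeros_like(q); 
    if n=='top': w[160:255,275:300]=1
    else: w[205:260,262:338]=1
    c,s,a=rect(n,q&w,.014); t=np.radians(a%180 if a%180<90 else a%180-180);u=np.array([np.cos(t),np.sin(t)]);nn=np.array([-u[1],u[0]])
    print(n,c,s,np.degrees(t))
    for k,P in(('b',(.4949,-.0678)if n=='top' else (.4934,-.0720)),('s',(.6316,-.2215)if n=='top' else(.6317,-.2231))):
        e=np.array(P)-c; print(k,'along',e@u,'perp',e@nn)
E
python3 -m jog '[0,0,0.2,0,0,0,-1, 0,0,0.4,0,0,0,-1, 0,0,0.6,0,0,0,-1, 0,0,0.8,0,0,0,-1, 0,0,1,0,0,0,-1, 0,0,1,0,0,0,-1, 0,0,1,0,0,0,-1]' 30
```

```text
top [ 0.56187207 -0.14127883] [0.012464256957173347, 0.2483731359243393] 5.2239156
b along -0.060003777133664525 perp 0.07927132974206623
s along 0.06213432274908722 perp -0.08623657638863508
scene [ 0.55827624 -0.14300035] [0.012292972765862942, 0.24773919582366943] 5.228137
b along -0.05813666827511058 perp 0.07661660073458727
s along 0.0658194933036341 perp -0.08645691151336256
clock: 0.68
tcp_pos: [0.1758, 0.5488, 0.4342]
orientation: [0.001, 0.154, 0.988, 0.003]
wrist_force: [-0.1, 1.3, -1.1]
finger_gap: 0.0007
grip_force: 0.0
```

```bash
python3 -m jog '[0.525,-0.935,0,0,0,0.127,-1, 0.525,-0.935,0,0,0,0.127,-1, 0.525,-0.935,0,0,0,0.127,-1, 0.525,-0.935,0,0,0,0.127,-1, 0.525,-0.935,0,0,0,0.127,-1, 0.525,-0.935,0,0,0,0.127,-1]'
python3 -m jog '[0.525,-0.935,0,0,0,0,-1, 0.525,-0.935,0,0,0,0,-1, 0.525,-0.935,0,0,0,0,-1, 0.525,-0.935,0,0,0,0,-1, 0.525,-0.935,0,0,0,0,-1, 0.525,-0.935,0,0,0,0,-1]'
python3 -m jog '[0.525,-0.935,0,0,0,0,-1, 0.525,-0.935,0,0,0,0,-1, 0.525,-0.935,0,0,0,0,-1, 0.525,-0.935,0,0,0,0,-1, 0.525,-0.935,0,0,0,0,-1, 0.525,-0.935,0,0,0,0,-1, 0.525,-0.935,0,0,0,0,-1, 0.525,-0.935,0,0,0,0,-1]'
```

```text
clock: 1.18
tcp_pos: [0.2812, 0.3564, 0.4297]
orientation: [-0.001, -0.043, 0.999, -0.002]
wrist_force: [0.5, 0.8, 0.2]
finger_gap: -0.0001
grip_force: 0.0
clock: 1.68
tcp_pos: [0.3872, 0.1688, 0.4288]
orientation: [-0.002, -0.041, 0.999, -0.001]
wrist_force: [0.0, 0.6, -0.4]
finger_gap: -0.0003
grip_force: 0.0
clock: 2.35
tcp_pos: [0.4897, -0.0131, 0.4297]
orientation: [-0.002, -0.044, 0.999, 0.001]
wrist_force: [0.0, -0.2, -0.5]
finger_gap: 0.0001
grip_force: 0.0
```

```bash
cat >> h.py <<'E'
from scipy.spatial.transform import Rotation as Ro
def wristray(uv,z,s):
    c=eyes.calibration("wrist");q=s['orientation'];T=np.eye(4);T[:3,:3]=Ro.from_quat([*q[1:],q[0]]).as_matrix();T[:3,3]=s['tcp_pos']
    W=T@c['tool_from_camera'];uv=np.atleast_2d(uv).astype(float)
    d=np.c_[(uv[:,0]-c['cx'])/c['fx'],(uv[:,1]-c['cy'])/c['fy'],np.ones(len(uv))]@W[:3,:3].T
    o=W[:3,3];return o+d*((z-o[2])/d[:,2])[:,None]
E
python3 - <<'E'
from h import *
s=env.get_state();p,d=eyes.read_camera("wrist");np.savez("w1.npz",p=p,d=d,**s);cv2.imwrite("pics/w1.png",p[...,::-1])
print(eyes.calibration("wrist"))
E
python3 -m jog '[0,0,-0.9,0,0,0,-1, 0,0,-0.9,0,0,0,-1, 0,0,-0.9,0,0,0,-1, 0,0,-0.9,0,0,0,-1, 0,0,-0.9,0,0,0,-1, 0,0,-0.9,0,0,0,-1, 0,0,-0.9,0,0,0,-1]'
python3 -m jog '[0,0,-0.7,0,0,0,-1, 0,0,-0.7,0,0,0,-1, 0,0,-0.7,0,0,0,-1, 0,0,-0.7,0,0,0,-1, 0,0,-0.7,0,0,0,-1, 0,0,-0.7,0,0,0,-1, 0,0,-0.7,0,0,0,-1]'
```

```text
{'fx': 377.25013270285973, 'fy': 377.25013270285973, 'cx': 280.557541157204, 'cy': 200.6109789109265, 'tool_from_camera': array([[-2.21638814e-04, -9.49198437e-01, -3.14678056e-01,
         8.06728310e-02],
       [ 9.99999296e-01,  1.56396478e-04, -1.17609075e-03,
        -6.97403881e-05],
       [ 1.16555804e-03, -3.14678095e-01,  9.49197734e-01,
        -1.43143545e-01],
       [ 0.00000000e+00,  0.00000000e+00,  0.00000000e+00,
         1.00000000e+00]])}
clock: 2.98
tcp_pos: [0.4893, -0.0117, 0.2516]
orientation: [-0.0, -0.046, 0.999, 0.0]
wrist_force: [-0.2, 0.9, 1.4]
finger_gap: 0.0004
grip_force: 0.0
clock: 3.57
tcp_pos: [0.4928, -0.0134, 0.1143]
orientation: [0.003, -0.045, 0.999, -0.001]
wrist_force: [0.7, 0.1, 0.8]
finger_gap: 0.0002
grip_force: 0.0
```

View pics/w1.png

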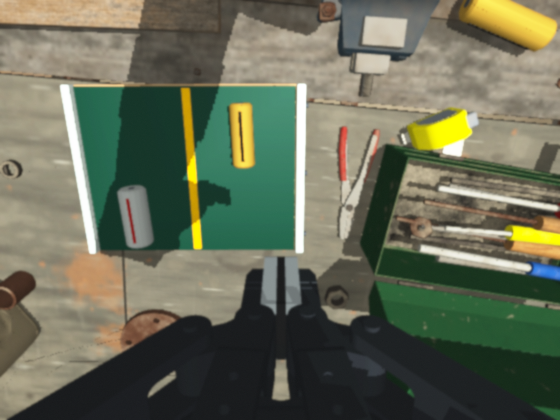

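The wrist view shows the tape from (187,88) to (197,248), the brass pin at (242,136) and the steel pin at (136,217). The way down beside the brass pin is clear.

```bash
cat > w.py <<'E'
from h import *
def look(name,boxes=None):
    s=env.get_state();p,d=eyes.read_camera("wrist");s2=env.get_state()
    s['tcp_pos']=(s['tcp_pos']+s2['tcp_pos'])/2
    cv2.imwrite(f"pics/{name}.png",p[...,::-1]);return s,p
def analyse(s,p,show=True):
    H,S,V=masks(p);r=lambda m,z:_r(m,z,s)
    b=cv2.morphologyEx
    green=(H>60)&(H<95)&(S>90)
    cs,_=cv2.findContours(green.astype('uint8'),0,2)
    hull=np.zeros(green.shape,'uint8');k=np.vstack([c for c in cs if cv2.contourArea(c)>1500]);cv2.fillPoly(hull,[cv2.convexHull(k)],1)
    hull=hull.astype(bool)
    yel=(H>=16)&(H<34)&(S>150)&(V>60)&hull
    grey=(S<60)&(V>90)&hull
    res={}
    for nm,m,z in(('yel',yel,.014),('grey',grey,.034)):
        m=cv2.morphologyEx(m.astype('uint8'),2,np.ones((3,3)))
        m=cv2.morphologyEx(m,3,np.ones((9,9)))
        n,L,st,c=cv2.connectedComponentsWithStats(m)
        for i in range(1,n):
            if st[i,4]>400:
                k=cv2.findContours((L==i).astype('uint8'),0,2)[0][0][:,0]
                for zz in((.014,.030)if nm=='yel' else (.034,)):
                    R=cv2.minAreaRect(wristray(k,zz,s)[:,:2].astype('f4'));B=cv2.boxPoints(R);e=max([B[1]-B[0],B[2]-B[1]],key=np.linalg.norm)
                    a=np.degrees(np.arctan2(e[1],e[0]))%180
                    print(nm,c[i].round(),st[i,4],'z',zz,np.round(R[0],4),np.round(sorted(R[1]),4),'ang',(a if a<90 else a-180).round(2) if hasattr(a,'round') else a)
E
python3 - <<'E'
from w import *
f=dict(np.load("w1.npz"));analyse(f,f['p'])
s,p=look("w2");print(s['tcp_pos']);analyse(s,p)
E
```

```text
yel [191. 166.] 1535 z 0.014 [ 0.5601 -0.143 ] [0.0147 0.2508] ang 5.14
yel [191. 166.] 1535 z 0.03 [ 0.5558 -0.1394] [0.0143 0.2437] ang 5.14
yel [242. 135.] 1359 z 0.014 [ 0.4973 -0.0701] [0.0318 0.0941] ang 6.74
yel [242. 135.] 1359 z 0.03 [ 0.4948 -0.0687] [0.0309 0.0914] ang 6.74
grey [296. 212.] 16028 z 0.034 [0.6265 0.0118] [0.2472 0.3868] ang -34.75
grey [448. 226.] 6917 z 0.034 [0.6051 0.2856] [0.132  0.2603] ang 75.57
grey [135. 216.] 1695 z 0.034 [ 0.6322 -0.223 ] [0.0433 0.1022] ang 7.25
grey [342. 314.] 517 z 0.034 [0.778  0.1177] [0.032  0.0792] ang 84.19
[ 0.49286856 -0.01346793  0.11436565]
yel [ 86. 221.] 5091 z 0.014 [ 0.5378 -0.1451] [0.0135 0.2045] ang 5.17
yel [ 86. 221.] 5091 z 0.03 [ 0.5295 -0.1369] [0.0126 0.191 ] ang 5.17
yel [195. 200.] 7157 z 0.014 [ 0.5029 -0.0715] [0.035  0.1046] ang 7.03
yel [195. 200.] 7157 z 0.03 [ 0.4969 -0.0682] [0.0327 0.0977] ang 7.03
grey [389. 224.] 27248 z 0.034 [0.5106 0.052 ] [0.1304 0.1592] ang 68.2
grey [281. 281.] 1570 z 0.034 [ 0.5464 -0.0092] [0.0268 0.0416] ang 5.21
```

View pics/w2.png

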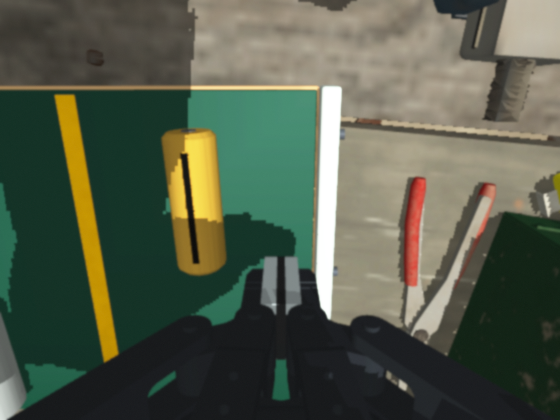

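```bash
python3 -m jog '[0,0,-0.2,0,0,0,-1, 0,0,-0.38,0,0,0,-1, 0,0,-0.38,0,0,0,-1, 0,0,-0.38,0,0,0,-1, 0,0,-0.38,0,0,0,-1, 0,0,-0.38,0,0,0,-1]'
python3 - <<'E'
from h import *
for i in range(4): print(env.get_state()['tcp_pos'])
E
python3 -m jog '[0.004,-0.04,0,0,0,0,-1, 0.007,-0.08,0,0,0,0,-1, 0.009,-0.1,0,0,0,0,-1, 0.009,-0.1,0,0,0,0,-1, 0.009,-0.1,0,0,0,0,-1]'
```

```text
clock: 4.12
tcp_pos: [0.4927, -0.0138, 0.0381]
orientation: [0.002, -0.045, 0.999, -0.0]
wrist_force: [0.2, -0.6, 0.2]
finger_gap: 0.0002
grip_force: 0.0
[ 0.49269585 -0.01376048  0.03805549]
[ 0.49269585 -0.01376048  0.03805549]
[ 0.49269585 -0.01376048  0.03805549]
[ 0.49269585 -0.01376048  0.03805549]
clock: 4.53
tcp_pos: [0.4923, -0.034, 0.0356]
orientation: [0.0, -0.044, 0.999, 0.0]
wrist_force: [-0.3, 0.0, 0.3]
finger_gap: 0.0
grip_force: 0.0
```

```bash
python3 -m jog '[0.001,-0.012,0,0,0,0,-1, 0.002,-0.024,0,0,0,0,-1, 0.003,-0.036,0,0,0,0,-1, 0.004,-0.048,0,0,0,0,-1, 0.0055,-0.06,0,0,0,0,-1, 0.0065,-0.072,0,0,0,0,-1, 0.0075,-0.084,0,0,0,0,-1, 0.009,-0.096,0,0,0,0,-1, 0.01,-0.108,0,0,0,0,-1, 0.011,-0.12,0,0,0,0,-1, 0.012,-0.132,0,0,0,0,-1, 0.013,-0.144,0,0,0,0,-1]'
python3 - <<'E'
from w import *
s,p=look("w3");print(s['tcp_pos'],s['wrist_force']);analyse(s,p)
E
```

```text
clock: 5.53
tcp_pos: [0.4946, -0.0625, 0.0351]
orientation: [-0.0, -0.044, 0.999, -0.0]
wrist_force: [0.4, -0.0, 0.4]
finger_gap: -0.0001
grip_force: 0.0
[ 0.49466958 -0.06267351  0.03511414] [ 0.40829705 -0.03065434  0.38290647]
yel [ 98. 228.] 6738 z 0.014 [ 0.5002 -0.1484] [0.0131 0.1285] ang 5.17
yel [ 98. 228.] 6738 z 0.03 [ 0.4918 -0.1408] [0.0118 0.116 ] ang 5.17
yel [223. 235.] 10100 z 0.014 [ 0.4949 -0.0887] [0.0356 0.0849] ang 7.33
yel [223. 235.] 10100 z 0.03 [ 0.4871 -0.0868] [0.0321 0.0766] ang 7.33
grey [281. 281.] 1698 z 0.034 [ 0.5004 -0.0625] [0.0173 0.0267] ang 5.12
```

View pics/w3.png

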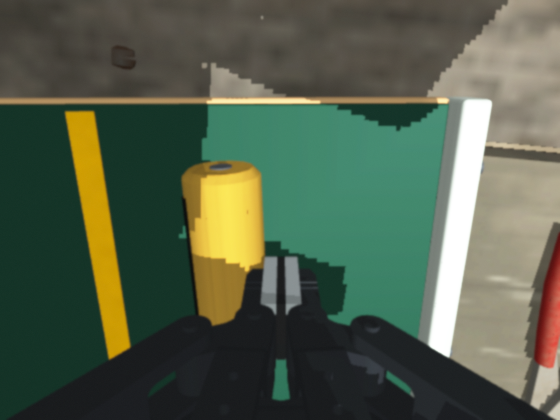

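The pin is rolling: its ink mark has gone over to the leading side. It sits at (223,235), skewed about 2° to the tape with its far end lagging. I'll push nearer the far end and see if it straightens.

```bash
python3 -m jog '[-0.002,0.025,0,0,0,0,-1, -0.002,0.025,0,0,0,0,-1, 0.06,0.03,0,0,0,0,-1, 0.12,0.036,0,0,0,0,-1, 0.12,0.036,0,0,0,0,-1, 0.12,0.036,0,0,0,0,-1]'
python3 -m jog '[0.001,-0.012,0,0,0,0,-1, 0.002,-0.024,0,0,0,0,-1, 0.003,-0.036,0,0,0,0,-1, 0.004,-0.048,0,0,0,0,-1, 0.0055,-0.06,0,0,0,0,-1, 0.0065,-0.072,0,0,0,0,-1, 0.0075,-0.084,0,0,0,0,-1, 0.009,-0.096,0,0,0,0,-1, 0.01,-0.108,0,0,0,0,-1, 0.011,-0.12,0,0,0,0,-1, 0.012,-0.132,0,0,0,0,-1, 0.013,-0.144,0,0,0,0,-1]'
python3 - <<'E'
from w import *
s,p=look("w4");print(s['tcp_pos'],s['wrist_force']);analyse(s,p)
p,d=eyes.read_camera("top");H,S,V=masks(p);X=cloud("top",d);up=(X[...,2]>.024)&(X[...,2]<.07)&(H>14)&(H<34)&(S>120);up[:,:235]=0;up[:,345:]=0;up[:160]=0;up[260:]=0
print(rect("top",up,.034)); cv2.imwrite("pics/t4.png",p[...,::-1])
E
```

```text
clock: 6.08
tcp_pos: [0.5187, -0.0547, 0.0352]
orientation: [-0.0, -0.045, 0.999, 0.0]
wrist_force: [-0.2, 0.7, 0.4]
finger_gap: 0.0002
grip_force: 0.0
clock: 7.08
tcp_pos: [0.5215, -0.0838, 0.0358]
orientation: [0.0, -0.045, 0.999, 0.0]
wrist_force: [-1.9, 6.0, 11.6]
finger_gap: -0.0002
grip_force: 6.4
[ 0.52154847 -0.08378232  0.03586876] [-1.87738454  6.00290296 11.58911651]
yel [144. 183.] 8052 z 0.014 [ 0.5051 -0.1477] [0.013  0.1391] ang 5.23
yel [144. 183.] 8052 z 0.03 [ 0.4989 -0.1422] [0.0118 0.1256] ang 5.23
yel [229. 200.] 14984 z 0.014 [ 0.5088 -0.1083] [0.0356 0.1101] ang 3.94
yel [229. 200.] 14984 z 0.03 [ 0.5023 -0.1067] [0.0321 0.0994] ang 3.94
grey [281. 281.] 1748 z 0.034 [ 0.5275 -0.0835] [0.0174 0.0273] ang 5.11
(array([ 0.46282876, -0.12058018]), [0.00761428102850914, 0.01777123287320137], np.float32(-34.270477))
```

```bash
python3 -m jog '[-0.002,0.025,0,0,0,0,-1, -0.002,0.025,0,0,0,0,-1, -0.06,0.02,0,0,0,0,-1, -0.165,0.01,0,0,0,0,-1, -0.165,0.01,0,0,0,0,-1, -0.165,0.01,0,0,0,0,-1, -0.165,0.01,0,0,0,0,-1]'
python3 -m jog '[0.001,-0.012,0,0,0,0,-1, 0.002,-0.024,0,0,0,0,-1, 0.003,-0.036,0,0,0,0,-1, 0.004,-0.048,0,0,0,0,-1, 0.0055,-0.06,0,0,0,0,-1, 0.0065,-0.072,0,0,0,0,-1, 0.0075,-0.084,0,0,0,0,-1, 0.009,-0.096,0,0,0,0,-1, 0.01,-0.108,0,0,0,0,-1, 0.011,-0.12,0,0,0,0,-1, 0.011,-0.12,0,0,0,0,-1]'
python3 - <<'E'
from w import *
s,p=look("w5");print(s['tcp_pos'],s['wrist_force']);analyse(s,p)
E
```

```text
clock: 7.77
tcp_pos: [0.4888, -0.082, 0.0353]
orientation: [0.0, -0.044, 0.999, -0.0]
wrist_force: [0.5, -0.1, 0.1]
finger_gap: -0.0002
grip_force: 0.0
clock: 8.68
tcp_pos: [0.4908, -0.1053, 0.036]
orientation: [0.0, -0.045, 0.999, 0.001]
wrist_force: [-2.0, 4.8, 8.3]
finger_gap: -0.0003
grip_force: 4.3
[ 0.49078305 -0.1052821   0.03600763] [-1.95124219  4.77327599  8.28442477]
yel [214. 231.] 12499 z 0.014 [ 0.4846 -0.1336] [0.0443 0.1   ] ang 5.17
yel [214. 231.] 12499 z 0.03 [ 0.4774 -0.1316] [0.04   0.0903] ang 5.17
grey [281. 283.] 1941 z 0.034 [ 0.4973 -0.105 ] [0.0174 0.0284] ang 5.08
```

```bash
cat >> w.py <<'E'
def pins(name):
    s=env.get_state();p,d=eyes.read_camera("wrist");s2=env.get_state();s['tcp_pos']=(s['tcp_pos']+s2['tcp_pos'])/2
    cv2.imwrite(f"pics/{name}.png",p[...,::-1])
    v,u=np.indices(d.shape);uv=np.c_[u.ravel(),v.ravel()]
    a=wristray(uv,0,s);c=eyes.calibration("wrist");q=s['orientation']
    Rm=Ro.from_quat([*q[1:],q[0]]).as_matrix();T=c['tool_from_camera']
    P=np.c_[(uv[:,0]-c['cx'])/c['fx'],(uv[:,1]-c['cy'])/c['fy'],np.ones(len(uv))]*d.reshape(-1,1)
    X=((P@T[:3,:3].T+T[:3,3])@Rm.T+s['tcp_pos']).reshape(*d.shape,3)
    H,S,V=masks(p);t0=np.array([.5601,-.143]);th=np.radians(5.18);U=np.array([np.cos(th),np.sin(th)]);N=np.array([-U[1],U[0]])
    A=(X[...,:2]-t0)@U;B=(X[...,:2]-t0)@N
    on=(d>0)&(abs(A)<.125)&(abs(B)<.155)
    tp=on&(H>=18)&(H<34)&(S>150)&(X[...,2]<.019)&(abs(B)<.015)
    print('tcp A,B',((s['tcp_pos'][:2]-t0)@U).round(4),((s['tcp_pos'][:2]-t0)@N).round(4),s['tcp_pos'][2].round(4),'board z',np.median(X[on&(H>60)&(H<95)&(S>90)][:,2]).round(4))
    if tp.sum()>200:
        k=np.polyfit(A[tp],B[tp],1);print('tape n',tp.sum(),'slope deg',np.degrees(k[0]).round(2),'B at A=-.06,.06',np.polyval(k,[-.06,.06]).round(4))
    for nm,m,r in(('brass',on&(A<0)&(H>=12)&(H<34)&(S>110),.016),('steel',on&(A>0)&(S<90)&(V>60),.02)):
        m=m&(X[...,2]>.014+1.2*r)&(X[...,2]<.02+2*r)
        m=cv2.morphologyEx(m.astype('uint8'),2,np.ones((3,3)))
        n,L,st,_=cv2.connectedComponentsWithStats(m)
        if n<2: continue
        m=L==1+np.argmax(st[1:,4])
        if m.sum()<150: continue
        a_,b_,z_=A[m],B[m],X[m][:,2]
        # axis line b=k0*a+k1 and centre height by least squares on distance=r
        from scipy.optimize import least_squares
        f=lambda x:np.hypot((b_-x[0]*(a_-a_.mean())-x[1]),z_-x[2])-r
        g=least_squares(f,[0,b_.mean(),.014+r],loss='soft_l1',f_scale=.001).x
        print(nm,m.sum(),'A range',np.percentile(a_,[1,99]).round(4),'B centre',g[1].round(4),'B ends',(g[1]+g[0]*(np.percentile(a_,[1,99])-a_.mean())).round(4),'deg rel tape',np.degrees(g[0]).round(2),'zc',g[2].round(4))
E
python3 -m jog '[-0.01,0.15,0.05,0,0,0,-1, -0.01,0.15,0.1,0,0,0,-1, -0.01,0.15,0.3,0,0,0,-1, -0.01,0.15,0.5,0,0,0,-1, -0.01,0.15,0.5,0,0,0,-1, -0.01,0.15,0.5,0,0,0,-1]'
python3 -c "
from w import *
pins('w6')"
```

```text
clock: 9.23
tcp_pos: [0.4908, -0.0767, 0.1381]
orientation: [0.003, -0.045, 0.999, -0.001]
wrist_force: [-0.3, -1.0, -1.0]
finger_gap: -0.0002
grip_force: 0.0
tcp A,B -0.0638 0.0726 0.1372 board z 0.0137
tape n 2755 slope deg 0.2 B at A=-.06,.06 [-0.0004 -0.    ]
brass 5588 A range [-0.1048 -0.018 ] B centre 0.0226 B ends [0.0235 0.0216] deg rel tape -1.26 zc 0.0293
steel 3282 A range [0.0162 0.0759] B centre -0.0854 B ends [-0.0863 -0.084 ] deg rel tape 2.25 zc 0.0332
```

View pics/w6.png

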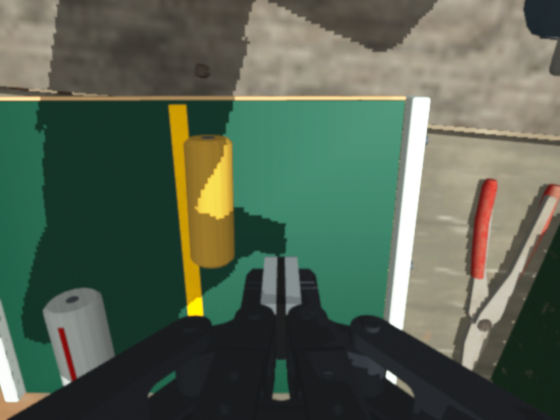

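Brass is rolling well: 22.6 mm still to go, skewed -1.3° with the near end lagging. I push next nearer the near end.

```bash
python3 -m jog '[-0.11,-0.01,-0.2,0,0,0,-1, -0.11,-0.01,-0.4,0,0,0,-1, -0.11,-0.01,-0.5,0,0,0,-1, -0.11,-0.01,-0.5,0,0,0,-1, -0.11,-0.01,-0.5,0,0,0,-1, -0.106,-0.06,-0.5,0,0,0,-1, -0.1,-0.11,-0.5,0,0,0,-1, -0.098,-0.14,-0.5,0,0,0,-1, -0.098,-0.14,-0.5,0,0,0,-1, -0.098,-0.14,-0.5,0,0,0,-1]'
python3 -m jog '[0.001,-0.012,0,0,0,0,-1, 0.002,-0.024,0,0,0,0,-1, 0.003,-0.036,0,0,0,0,-1, 0.004,-0.048,0,0,0,0,-1, 0.0055,-0.06,0,0,0,0,-1, 0.0065,-0.072,0,0,0,0,-1, 0.0065,-0.072,0,0,0,0,-1]'
python3 -c "
from w import *
pins('w7')"
python3 -m jog '[-0.01,0.12,0.05,0,0,0,-1, -0.01,0.15,0.1,0,0,0,-1, -0.01,0.15,0.3,0,0,0,-1, -0.01,0.15,0.5,0,0,0,-1, -0.01,0.15,0.5,0,0,0,-1, -0.01,0.15,0.5,0,0,0,-1]'
python3 -c "
from w import *
pins('w8')"
```

```text
clock: 10.12
tcp_pos: [0.4698, -0.1048, 0.0362]
orientation: [0.001, -0.044, 0.999, -0.0]
wrist_force: [-0.4, 1.3, 0.9]
finger_gap: 0.0002
grip_force: 0.0
clock: 10.7
tcp_pos: [0.4706, -0.1182, 0.0359]
orientation: [0.001, -0.045, 0.999, -0.0]
wrist_force: [0.8, 0.8, 0.2]
finger_gap: 0.0004
grip_force: 0.0
tcp A,B -0.0869 0.0328 0.0358 board z 0.0144
tape n 1364 slope deg -1.56 B at A=-.06,.06 [-0.0009 -0.0041]
brass 4769 A range [-0.1043 -0.0707] B centre 0.0091 B ends [0.009  0.0094] deg rel tape 0.65 zc 0.0298
clock: 11.25
tcp_pos: [0.4704, -0.0888, 0.1382]
orientation: [0.003, -0.045, 0.999, -0.001]
wrist_force: [-0.3, -0.1, -0.1]
finger_gap: 0.0003
grip_force: 0.0
tcp A,B -0.0852 0.0623 0.1373 board z 0.0137
tape n 962 slope deg 0.31 B at A=-.06,.06 [0.0012 0.0018]
brass 5181 A range [-0.1045 -0.0179] B centre 0.0066 B ends [0.0058 0.0075] deg rel tape 1.09 zc 0.0292
steel 1892 A range [0.0158 0.0508] B centre -0.0858 B ends [-0.0862 -0.0848] deg rel tape 2.28 zc 0.0328
```

```bash
python3 -m jog '[0.2,0.018,0,0,0,0,-1, 0.214,0.019,-0.2,0,0,0,-1, 0.214,0.019,-0.4,0,0,0,-1, 0.214,0.019,-0.5,0,0,0,-1, 0.214,0.019,-0.5,0,0,0,-1, 0.214,0.019,-0.5,0,0,0,-1, 0.22,-0.06,-0.5,0,0,0,-1, 0.226,-0.11,-0.5,0,0,0,-1, 0.228,-0.135,-0.5,0,0,0,-1, 0.228,-0.135,-0.5,0,0,0,-1, 0.228,-0.135,-0.5,0,0,0,-1]'
python3 -m jog '[0,-0.005,0,0,0,0,-1, 0.001,-0.01,0,0,0,0,-1, 0.0015,-0.015,0,0,0,0,-1, 0.002,-0.02,0,0,0,0,-1, 0.002,-0.025,0,0,0,0,-1, 0.0025,-0.03,0,0,0,0,-1, 0.003,-0.035,0,0,0,0,-1, 0.0035,-0.04,0,0,0,0,-1, 0.004,-0.044,0,0,0,0,-1, 0.004,-0.044,0,0,0,0,-1]'
python3 -c "
from w import *
pins('w9')"
python3 -m jog '[-0.01,0.12,0.05,0,0,0,-1, -0.01,0.15,0.1,0,0,0,-1, -0.01,0.15,0.3,0,0,0,-1, -0.01,0.15,0.5,0,0,0,-1, -0.01,0.15,0.5,0,0,0,-1, -0.01,0.15,0.5,0,0,0,-1]'
python3 -c "
from w import *
pins('w10')"
```

```text
clock: 12.22
tcp_pos: [0.5143, -0.1157, 0.0362]
orientation: [0.001, -0.044, 0.999, -0.0]
wrist_force: [-0.3, 0.5, 0.7]
finger_gap: -0.0002
grip_force: 0.0
clock: 13.05
tcp_pos: [0.5149, -0.1231, 0.0362]
orientation: [0.001, -0.045, 0.999, 0.001]
wrist_force: [-0.4, 0.3, -0.2]
finger_gap: 0.0001
grip_force: 0.1
tcp A,B -0.0432 0.0236 0.036 board z 0.0143
tape n 1604 slope deg -0.27 B at A=-.06,.06 [ 0.0001 -0.0005]
brass 12491 A range [-0.1037 -0.0276] B centre 0.0014 B ends [0.0008 0.0023] deg rel tape 1.15 zc 0.03
steel 635 A range [0.0164 0.0213] B centre -0.0985 B ends [-0.0983 -0.0986] deg rel tape -3.52 zc 0.0242
clock: 13.6
tcp_pos: [0.5149, -0.0948, 0.1384]
orientation: [0.003, -0.045, 0.999, -0.001]
wrist_force: [0.3, -0.7, -0.6]
finger_gap: -0.0
grip_force: 0.0
tcp A,B -0.0414 0.0524 0.1375 board z 0.0136
tape n 2018 slope deg -0.01 B at A=-.06,.06 [0.0009 0.0009]
brass 6086 A range [-0.1042 -0.0169] B centre -0.0005 B ends [-0.0013  0.0003] deg rel tape 1.06 zc 0.0292
steel 3901 A range [0.0163 0.0851] B centre -0.0853 B ends [-0.0863 -0.0837] deg rel tape 2.22 zc 0.0331
```

Brass now lies on the tape, within about 1.5 mm and 1°. Next I go over to the far side of the steel pin at height and down beside it.

```bash
python3 -m jog '[0.516,-0.897,0,0,0,0,-1, 0.516,-0.897,0,0,0,0,-1, 0.516,-0.897,0,0,0,0,-1, 0.516,-0.897,0,0,0,0,-1, 0.516,-0.897,0,0,0,0,-1, 0.516,-0.897,0,0,0,0,-1, 0.516,-0.897,-0.1,0,0,0,-1, 0.516,-0.897,-0.3,0,0,0,-1, 0.516,-0.897,-0.47,0,0,0,-1, 0.516,-0.897,-0.47,0,0,0,-1, 0.516,-0.897,-0.47,0,0,0,-1, 0.516,-0.897,-0.47,0,0,0,-1]'
python3 -c "
from w import *
pins('w11')"
```

```text
clock: 14.65
tcp_pos: [0.6159, -0.2734, 0.042]
orientation: [-0.0, -0.045, 0.999, 0.0]
wrist_force: [0.6, -0.8, 0.6]
finger_gap: -0.0002
grip_force: 0.0
tcp A,B 0.0443 -0.1352 0.0427 board z 0.0151
tape n 3742 slope deg 2.37 B at A=-.06,.06 [-0.006 -0.001]
steel 9481 A range [0.0176 0.0703] B centre -0.086 B ends [-0.0867 -0.0848] deg rel tape 2.02 zc 0.0346
```

View pics/w11.png

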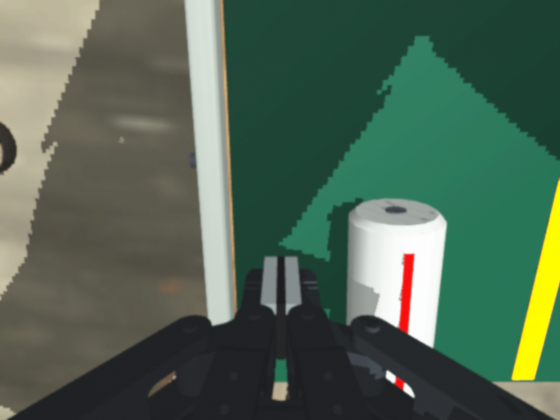

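The finger stands clear on the outer side of the steel pin, fingertip at (281,262) and pin at (397,270). I start the push towards the tape.

```bash
python3 -m jog '[-0.004,0.04,0,0,0,0,-1, -0.009,0.1,0,0,0,0,-1, -0.009,0.1,0,0,0,0,-1, -0.009,0.1,0,0,0,0,-1]'
python3 -m jog '[-0.001,0.012,0,0,0,0,-1, -0.002,0.024,0,0,0,0,-1, -0.003,0.036,0,0,0,0,-1, -0.004,0.048,0,0,0,0,-1, -0.0055,0.06,0,0,0,0,-1, -0.0065,0.072,0,0,0,0,-1, -0.0075,0.084,0,0,0,0,-1, -0.009,0.096,0,0,0,0,-1, -0.01,0.108,0,0,0,0,-1, -0.011,0.12,0,0,0,0,-1, -0.012,0.132,0,0,0,0,-1, -0.013,0.144,0,0,0,0,-1]'
python3 -c "
from w import *
pins('w12')"
```

```text
clock: 15.03
tcp_pos: [0.6145, -0.2522, 0.0426]
orientation: [0.001, -0.045, 0.999, -0.0]
wrist_force: [0.4, -0.3, -0.4]
finger_gap: -0.0001
grip_force: 0.0
clock: 16.03
tcp_pos: [0.6124, -0.2255, 0.0424]
orientation: [0.001, -0.044, 0.999, -0.001]
wrist_force: [0.0, -3.2, 6.3]
finger_gap: 0.0001
grip_force: 3.3
tcp A,B 0.0446 -0.0865 0.0424 board z 0.0144
tape n 5692 slope deg 0.29 B at A=-.06,.06 [0.0006 0.0012]
brass 11465 A range [-0.0598 -0.0145] B centre 0.0002 B ends [-0.0003  0.0008] deg rel tape 1.31 zc 0.03
steel 8368 A range [0.0162 0.0592] B centre -0.0629 B ends [-0.0636 -0.0619] deg rel tape 2.16 zc 0.0339
```

```bash
python3 -m jog '[0.002,-0.025,0,0,0,0,-1, 0.002,-0.025,0,0,0,0,-1, -0.058,-0.03,0,0,0,0,-1, -0.058,-0.03,0,0,0,0,-1, -0.058,-0.03,0,0,0,0,-1]'
python3 -m jog '[-0.001,0.012,0,0,0,0,-1, -0.002,0.024,0,0,0,0,-1, -0.003,0.036,0,0,0,0,-1, -0.004,0.048,0,0,0,0,-1, -0.0055,0.06,0,0,0,0,-1, -0.0065,0.072,0,0,0,0,-1, -0.0075,0.084,0,0,0,0,-1, -0.009,0.096,0,0,0,0,-1, -0.01,0.108,0,0,0,0,-1, -0.011,0.12,0,0,0,0,-1, -0.012,0.132,0,0,0,0,-1, -0.012,0.132,0,0,0,0,-1]'
python3 -c "
from w import *
pins('w13')"
```

```text
clock: 16.5
tcp_pos: [0.599, -0.2302, 0.0406]
orientation: [-0.001, -0.044, 0.999, 0.001]
wrist_force: [0.0, 0.9, 0.1]
finger_gap: 0.0002
grip_force: 0.0
clock: 17.5
tcp_pos: [0.5983, -0.2047, 0.0425]
orientation: [0.001, -0.045, 0.999, -0.001]
wrist_force: [-0.6, -3.5, 6.8]
finger_gap: -0.0001
grip_force: 3.6
tcp A,B 0.0325 -0.0649 0.0425 board z 0.0145
tape n 4394 slope deg 0.38 B at A=-.06,.06 [0.0001 0.0009]
brass 13866 A range [-0.0719 -0.0148] B centre -0.0003 B ends [-0.0008  0.0003] deg rel tape 1.16 zc 0.0301
steel 6162 A range [0.0154 0.0478] B centre -0.0412 B ends [-0.042  -0.0399] deg rel tape 3.74 zc 0.0338
```

```bash
python3 -m jog '[0.01,-0.12,0.05,0,0,0,-1, 0.01,-0.15,0.1,0,0,0,-1, 0.01,-0.15,0.3,0,0,0,-1, 0.01,-0.15,0.5,0,0,0,-1, 0.01,-0.15,0.5,0,0,0,-1, 0.01,-0.15,0.5,0,0,0,-1]'
python3 -c "
from w import *
pins('w14')"
```

```text
clock: 18.05
tcp_pos: [0.6011, -0.2344, 0.1444]
orientation: [0.002, -0.045, 0.999, -0.001]
wrist_force: [0.2, 0.2, 0.0]
finger_gap: -0.0001
grip_force: 0.0
tcp A,B 0.0319 -0.0944 0.1432 board z 0.0133
tape n 2852 slope deg 0.08 B at A=-.06,.06 [0.0009 0.0011]
brass 6344 A range [-0.0892 -0.0156] B centre -0.0001 B ends [-0.0008  0.0006] deg rel tape 1.13 zc 0.0289
steel 6439 A range [0.0151 0.1018] B centre -0.0387 B ends [-0.0399 -0.0373] deg rel tape 1.75 zc 0.0329
```

```bash
python3 -m jog '[-0.03,0,-0.2,0,0,0,-1, -0.03,0,-0.4,0,0,0,-1, -0.03,0,-0.5,0,0,0,-1, -0.03,0,-0.5,0,0,0,-1, -0.03,0,-0.5,0,0,0,-1, -0.034,0.05,-0.5,0,0,0,-1, -0.038,0.1,-0.5,0,0,0,-1, -0.041,0.13,-0.5,0,0,0,-1, -0.041,0.13,-0.5,0,0,0,-1, -0.041,0.13,-0.5,0,0,0,-1]'
python3 -m jog '[-0.001,0.012,0,0,0,0,-1, -0.002,0.024,0,0,0,0,-1, -0.003,0.036,0,0,0,0,-1, -0.004,0.048,0,0,0,0,-1, -0.0055,0.06,0,0,0,0,-1, -0.0065,0.072,0,0,0,0,-1, -0.0075,0.084,0,0,0,0,-1, -0.009,0.096,0,0,0,0,-1, -0.01,0.108,0,0,0,0,-1, -0.011,0.12,0,0,0,0,-1, -0.0125,0.138,0,0,0,0,-1, -0.0125,0.138,0,0,0,0,-1]'
python3 -m jog '[0.01,-0.12,0.05,0,0,0,-1, 0.01,-0.15,0.1,0,0,0,-1, 0.01,-0.15,0.3,0,0,0,-1, 0.01,-0.15,0.5,0,0,0,-1, 0.01,-0.15,0.5,0,0,0,-1, 0.01,-0.15,0.5,0,0,0,-1]'
python3 -c "
from w import *
pins('w15')"
```

```text
clock: 18.93
tcp_pos: [0.5919, -0.2075, 0.0426]
orientation: [0.001, -0.045, 0.999, -0.0]
wrist_force: [-0.2, 0.2, 0.9]
finger_gap: -0.0002
grip_force: 0.0
clock: 19.93
tcp_pos: [0.5895, -0.1808, 0.0423]
orientation: [0.001, -0.044, 0.999, -0.0]
wrist_force: [-0.1, 0.3, 0.5]
finger_gap: 0.0001
grip_force: 0.0
clock: 20.43
tcp_pos: [0.5925, -0.2112, 0.1445]
orientation: [0.003, -0.044, 0.999, -0.001]
wrist_force: [0.5, -0.4, -0.1]
finger_gap: -0.0001
grip_force: 0.0
tcp A,B 0.0254 -0.0705 0.1434 board z 0.0133
tape n 655 slope deg 1.15 B at A=-.06,.06 [-0.0002  0.0022]
brass 6811 A range [-0.0956 -0.0157] B centre -0.0003 B ends [-0.001   0.0005] deg rel tape 1.06 zc 0.029
steel 6327 A range [0.0156 0.1023] B centre -0.0086 B ends [-0.0071 -0.0103] deg rel tape -2.15 zc 0.0329
```

```bash
python3 -m jog '[0.2,0.018,0,0,0,0,-1, 0.324,0.029,-0.1,0,0,0,-1, 0.324,0.029,-0.3,0,0,0,-1, 0.324,0.029,-0.5,0,0,0,-1, 0.324,0.029,-0.5,0,0,0,-1, 0.324,0.029,-0.5,0,0,0,-1, 0.32,0.09,-0.5,0,0,0,-1, 0.315,0.15,-0.5,0,0,0,-1, 0.309,0.194,-0.5,0,0,0,-1, 0.309,0.194,-0.5,0,0,0,-1, 0.309,0.194,-0.5,0,0,0,-1]'
python3 -m jog '[-0.0005,0.007,0,0,0,0,-1, -0.001,0.014,0,0,0,0,-1, -0.002,0.021,0,0,0,0,-1, -0.0025,0.028,0,0,0,0,-1, -0.003,0.035,0,0,0,0,-1, -0.004,0.042,0,0,0,0,-1, -0.0045,0.049,0,0,0,0,-1, -0.005,0.055,0,0,0,0,-1, -0.005,0.055,0,0,0,0,-1]'
python3 -m jog '[0.01,-0.12,0.05,0,0,0,-1, 0.01,-0.15,0.1,0,0,0,-1, 0.01,-0.15,0.3,0,0,0,-1, 0.01,-0.15,0.5,0,0,0,-1, 0.01,-0.15,0.5,0,0,0,-1, 0.01,-0.15,0.5,0,0,0,-1]'
python3 -c "
from w import *
pins('w16')"
```

```text
clock: 21.4
tcp_pos: [0.6534, -0.1708, 0.0433]
orientation: [0.001, -0.045, 0.999, -0.001]
wrist_force: [0.6, 0.5, 0.1]
finger_gap: 0.0001
grip_force: 0.0
clock: 22.15
tcp_pos: [0.6526, -0.1618, 0.0426]
orientation: [0.001, -0.044, 0.999, -0.001]
wrist_force: [-0.8, -0.7, 0.9]
finger_gap: 0.0003
grip_force: 0.6
clock: 22.65
tcp_pos: [0.6556, -0.1916, 0.1452]
orientation: [0.003, -0.044, 0.999, -0.001]
wrist_force: [0.0, 0.3, 0.2]
finger_gap: -0.0002
grip_force: 0.0
tcp A,B 0.09 -0.0567 0.144 board z 0.0133
tape n 1022 slope deg -0.33 B at A=-.06,.06 [0.0014 0.0007]
brass 1679 A range [-0.0317 -0.0143] B centre 0.0004 B ends [0.     0.0008] deg rel tape 2.66 zc 0.0287
steel 7785 A range [0.0166 0.1033] B centre -0.0001 B ends [ 0.0002 -0.0005] deg rel tape -0.45 zc 0.0329
```

Steel is within 1 mm and 0.5°. I raise the arm clear, then take a final check of both pins.

```bash
python3 -m jog '[0,0,0.8,0,0,0,-1, 0,0,0.8,0,0,0,-1, -0.3,0.1,0.8,0,0,0,-1, -0.3,0.1,0.8,0,0,0,-1, -0.3,0.1,0.8,0,0,0,-1, -0.3,0.1,0.8,0,0,0,-1, -0.3,0.1,0.8,0,0,0,-1]'
python3 -c "
from w import *
pins('w17')"
```

```text
clock: 23.28
tcp_pos: [0.5934, -0.1706, 0.3009]
orientation: [0.0, -0.045, 0.999, 0.0]
wrist_force: [0.1, 0.9, -0.3]
finger_gap: 0.0001
grip_force: 0.0
tcp A,B 0.0307 -0.0305 0.3001 board z 0.0137
tape n 546 slope deg 0.03 B at A=-.06,.06 [0.0003 0.0004]
brass 2824 A range [-0.1025 -0.0151] B centre -0.0009 B ends [-0.0018 -0.0001] deg rel tape 1.11 zc 0.0294
steel 2768 A range [0.0166 0.104 ] B centre -0.0008 B ends [-0.0004 -0.0011] deg rel tape -0.44 zc 0.0333
```

View pics/w17.png

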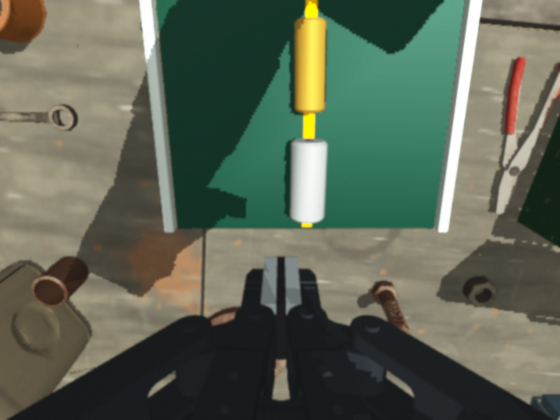

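The brass pin at (310,65) and the steel pin at (308,180) both lie along the tape, centred on it to about 1.2 mm. Nothing else in view has been disturbed.

```bash
python3 -c "
from workcell import env
print(env.hand_in())"
```

```text
the job is handed in; nothing more can be done
None
```

I rolled the brass pin and then the steel pin onto the tape line; both lie centred to within about 1.5 mm and 1.2° of it, the arm is clear, and the job is handed in at about 23 s.

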